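# Deposit a failed module in the reject box

## Task

One watch module lies alone on the bench; it failed its leak test. Pull the flap of the reject box all the way down, lower the module into the open flap rather than dropping it from a height, and then push the flap back up until it is fully home on its catch, with the module inside the box. Do not knock the leak plug, the test cup or the seating nest about.

Things in the scene. Friction and masses are not known exactly. Their poses are not given: they have to be found in the camera images.
- reject_box: White sheet-metal reject box, fixed on the bench, 140 deep (x) x 230 wide (y) x 200 high. Origin: centre of its underside; -x is its front, which faces to the right and somewhat toward the robot, z up. The flap fills its front from 70 to 182 above the bench, between 11 wide jambs, below a 13 high header. Empty inside, inner floor 9 above the bench.
- flap_hinge (a point): Centre of the flap's hinge line (along y, 70 above the bench, 68 before the box's centre). Axes turn with the flap: z up the panel to its free edge, x from the panel into the box; shut, they equal the box's axes. Panel 3 thick about x = 0, 204 wide, z = 2 to 112; its outer face looks to -x.
- flap_edge (a point): Middle of the panel's free edge, at z = 112 in the axes of flap_hinge (same axes). The edge is folded back 11 toward +x; at its middle a 30 wide tongue reaches back 25 and carries the strike of the catch. With the flap down the edge is about 90 before the box front and 135 above the bench.
- flap_scoop (a point): Point in the flap's scoop, x = 30, z = 20 in the axes of flap_hinge. The scoop: panel, two quarter-round side cheeks (radius 104, at y = -97 and +97) and a polished chute sheet 60 long from the hinge line toward +x, 35 degrees below x. Flap down: panel and chute form a V, open above, lowest at the hinge line. Flap shut: the chute slopes into the box and the module slides in.
- flap_handle (a point): Centre of the flap's handle, a round aluminium bar, diameter 10, along y, 110 long between its two posts, at x = -45, z = 103 in the axes of flap_hinge (38 clear of the panel's outer face; flap shut: 173 above the bench, 27 below the box's top). Flap down: it hangs under the free edge. Axes as flap_hinge.
- flap (a joint): Flap angle, rad: 0 shut and fully home, 0.95 on its stop, all the way down (panel leaning out, 36 degrees above level). The hinge is stiff and stays where left. A sprung ball under the box's top is the catch: about 10 N at the handle to pull off or push over; short of the snap the flap stands ajar at about 0.1, past it the ball pulls it home.
- failed_module: The watch module that failed: a flat rounded block 24 (x) x 39 (y) x 9 high with dark glass on top, 32 g, lying alone on the bench to the right of the box. Origin: centre of its underside; z is out of the glass. Grip it across its 24 mm.
- leak_plug: Bystander: knurled plug, diameter 27, 26 high, upright, also on the bench to the right of the box. Origin: centre of its underside.
- test_cup: Bystander: grey cup, diameter 92, 68 high, farther right, before the tester. Origin: centre of its underside.
- nest: Bystander: blue seating nest, a block 45 (x) x 70 (y) x 16 high with two pins and a rib, 30 high in all, behind the box on the left. Origin: centre of its underside.

How it is judged:
On the way, in this order (a step that is already met when the one before it is completed fails the run):
1. the flap is pulled all the way down (over 0.85 rad) (value of joint flap above 0.85 rad), for 0.2 s.
2. the module lies released in the open flap (flap over 0.8 rad) (value of joint flap above 0.8 rad and x of failed_module in the frame of flap_hinge between -0.002 and 0.075 m and y of failed_module in the frame of flap_hinge between -0.097 and 0.097 m and z of failed_module in the frame of flap_hinge between -0.04 and 0.11 m and contact force between the fingers and failed_module below 0.05 N and linear speed of failed_module below 0.03 m/s), for 0.2 s.
At the end, for the whole second after the job is handed in: The flap is fully home (within 0.025 rad of shut) and the module is anywhere inside the reject box behind it (value of joint flap below 0.025 rad and x of failed_module in the frame of reject_box between -0.07 and 0.07 m and y of failed_module in the frame of reject_box between -0.115 and 0.115 m and z of failed_module in the frame of reject_box between 0 and 0.18 m); the robot touches nothing.
It fails at once if the module is dropped from a height (falls free faster than 1.1 m/s with the flap down, about 6 cm) (linear speed of failed_module above 1.1 m/s and contact force between the fingers and failed_module below 0.01 N and value of joint flap above 0.5 rad).
It fails at once if the leak plug is moved more than 30 mm (distance of leak_plug from where it was at the start of the episode above 0.03 m).
It fails at once if the test cup is moved more than 30 mm (distance of test_cup from where it was at the start of the episode above 0.03 m).
It fails at once if the seating nest is moved more than 30 mm (distance of nest from where it was at the start of the episode above 0.03 m).
It also fails if it takes over 64 s, if anything falls off the work surface, if the arm or the gripper's body presses on something with over 40 N, if the wrist force passes 120 N, or if a joint passes its speed limit or range.

## Robot

A 6-joint arm with a two-finger parallel gripper is mounted at the origin on a cart in front of the work surface, level with it; the furniture and walls round the work are solid. World frame = base frame: x ahead of the robot, y to its left, z up, the work surface at z = 0. Lengths are in m, angles in rad, forces in N, time in s.
With the tool pointing down it reaches from about 0.3 to 0.875 m from the base axis. Payload 6.4 kg.
Tool frame: the origin (TCP) lies between the finger pads; the fingertips stand 8 mm ahead of it and the grasp point (between the pads) lies 11 mm behind it; z points along the fingers, y is the direction in which the jaws open and shut (so a half turn about z gives the same grasp; the last joint's range is limited). The gripper opens to 85 mm and grips with 20 to 120 N. Pads are 22 mm wide; open, the fingers measure 114 mm over their backs; the gripper's body (76 mm by 85 mm) begins 54 mm behind the grasp point. The pads swing forward as they close: fully open they stand 13 mm farther back than shut.
Start: joints at [1.126, 0.181, 1.607, -0, 1.354, -0.206], TCP at [0.136, 0.559, 0.239] pointing down, gripper open.
Joint ranges: [-2.99, 2.99], [-0.89, 2.07], [0.3, 2.58], [-1.14, 4.28], [0, 2.63], [-3.12, 3.12]. Speed limits (rad/s): [2.57, 2.57, 3.01, 3.14, 3.14, 3.14].

## Interface

Orientations are given as a unit quaternion [w, x, y, z].
In Python, from bench import monitor, viewer, workorder, spotter gives the robot as it stands. The module is installed in compiled form; this text tells all that it offers.
- The arm moves only by the tool move_arm, never from a script. Its argument "motion" is a list of rows, each a list of 3 entries, a list of its own where there are three numbers: the shift along the tool's x, y, z in units of 60 mm (1.0 is 60 mm), then the turn, a rotation vector about the tool's x, y, z in units of 8 degrees (1.0 is 8 degrees), then the opening in per cent of the stroke, from 0 (shut) to 100 (fully open). In form: [[[dx, dy, dz], [rx, ry, rz], grip], ...]. A call has 1 to 10 rows; each row is the pose to reach, as a shift and turn from the pose commanded when the call began, along the tool's axes at that moment; what a row does not reach only later rows make up. A row lasts 1/8 s, in which the tool goes at most 62.5 mm and 10.7 degrees, less where a joint would pass 70% of its speed; a pose out of reach is approached as far as the arm can. A call with a gripper value outside its range is refused whole. The fingers move at their own pace and stop on an object; the grip force is fixed at half the most. Time passes only in rows, so rows that repeat a pose let the fingers close. It gives the time, the measured TCP pose, the force and the opening at its end, in the units of the state.
- monitor.get_obs(): the state, without advancing time (a new reading comes with each control period).
- viewer.camera(name): name is "scene" or "top" or "wrist"; returns the picture (420x560x3 uint8, blue, green, red); there is no depth.
- viewer.calibration(name): a dict with "fovy" (degrees; the focal length in pixels is half the picture's height over the tangent of half this angle, whatever the lens; pixels are square), "cx", "cy" (the principal point, pixels), "extrinsics" (4x4, takes a point from camera to world coordinates). Camera axes: x right, y down, z forward; pixel columns grow to the right and rows downward; lengths in m; the calibration is good to about 2 mm. A picture is of the moment at which its call begins: read the wrist's pose just before it. calibration takes no time and is no camera call; for the wrist camera it gives the pose at the moment of the call.
- workorder.hand_in(): hands the job in, once; it reports no verdict.
Trained networks look in the newest picture that a camera, given by its name, has taken for a name from the list of things; names that differ only in an ending like _2 or _b are one class to them, and where a whole thing is asked for, a point or a joint stands for the part that bears it (a point fixed in the world has none). Each returns a list of dicts, best first, with "score" (0 to 1); they miss things now and then, are a little off and sometimes report something else, mostly with a low value. They report only what shows in the picture. A call takes as long as a camera call.
- spotter.search_frame(camera, name): "centre" ([column, row] as shares, 0 to 1, of the picture: columns of its width, rows of its height, amid what is visible of it).
- spotter.outline_of(camera, name): "region" (420x560 bool, what is visible of it) and "centre" ([column, row] as shares, 0 to 1, of the picture: columns of its width, rows of its height, amid what is visible of it).
The state is a dict: "time_s": time; "q": joint angles; "dq": joint speeds; "joint_efforts": joint torques, N m; "eef_pos": TCP position; "eef_rot": TCP orientation; "wrist_force": force on the tool from outside, world axes, zero at the start; "torque": the same for the moment, N m; "opening": opening from 0.0 (shut) to 1.0 (fully open).
Only numpy, scipy, OpenCV 4.12 (cv2) and the standard library are available. Lean on these libraries where they do the work, as an engineer would, in place of code of your own. Each camera call takes 0.05 s, during which the arm holds its last target. There are 200 camera calls.

## Working session

There is one attempt and no reset: what is moved stays moved. The work goes in short steps, Python scripts to look and compute and a tool call to move; the robot and the scene stay as the last step left them, time stands still between calls to the robot, and variables do not carry over. Pictures are saved under pics/ and viewed, about 8 in all and at most 12, crops included, and the job is handed in when it is done.

Besides the shell and the picture viewer there is one more tool, called after "Call:" by a JSON object that holds its "op" and its "data", one argument or row to a line. move_arm: Moves the arm, as the interface text tells. Its arguments: {"type":"object","properties":{"motion":{"type":"array","items":{"type":"array"}}},"required":["motion"]}

```bash
mkdir -p pics
cat > h.py <<'E'
import numpy as np, cv2
from bench import monitor, viewer, workorder, spotter
from scipy.spatial.transform import Rotation as R
def ray(cam,px,py,cal=None):
    c=cal or viewer.calibration(cam); f=210/np.tan(np.radians(c['fovy'])/2); T=np.array(c['extrinsics'])
    d=T[:3,:3]@np.array([(px-c['cx'])/f,(py-c['cy'])/f,1]); return T[:3,3],d
def onz(cam,px,py,z,cal=None):
    o,d=ray(cam,px,py,cal); return o+d*(z-o[2])/d[2]
def proj(cam,P,cal=None):
    c=cal or viewer.calibration(cam); f=210/np.tan(np.radians(c['fovy'])/2); T=np.array(c['extrinsics'])
    p=(np.atleast_2d(P)-T[:3,3])@T[:3,:3]; return np.c_[p[:,0]/p[:,2]*f+c['cx'],p[:,1]/p[:,2]*f+c['cy']]
def tooldelta(target,quat_target=None):
    o=monitor.get_obs(); q=o['eef_rot']; r=R.from_quat([q[1],q[2],q[3],q[0]])
    return r.inv().apply(np.array(target)-o['eef_pos'])/0.06
E
python3 - <<'E'
from h import *
o=monitor.get_obs(); print(o)
ims=[]
for n in ('scene','top','wrist'):
    im=viewer.camera(n); cv2.imwrite(f'pics/{n}0.png',im); c=viewer.calibration(n); print(n,c['fovy'],c['cx'],c['cy'],np.round(c['extrinsics'],3).tolist())
for n in ('scene','top'):
    for k,z in (('failed_module',.009),('leak_plug',.026),('test_cup',.068),('nest',.02),('reject_box',.2),('flap_handle',.173)):
        for r in spotter.search_frame(n,k)[:2]:
            p=np.array(r['centre'])*[560,420]; print(n,k,round(r['score'],2),p.round(1),onz(n,*p,z).round(3))
E
```

```text
{'time_s': 0.0, 'q': array([ 1.12570645e+00,  1.81567608e-01,  1.60803720e+00, -7.17881515e-06,
        1.35382797e+00, -2.06304765e-01]), 'dq': array([ 5.30016097e-04, -1.70029812e-03,  1.81205422e-03,  6.67017950e-04,
        5.63878616e-05, -5.16855853e-04]), 'joint_efforts': array([ 9.51847178e-04, -4.44880128e+01, -3.51338375e+01, -2.77016596e-05,
        9.24492051e-03, -1.06538727e-05]), 'eef_pos': array([0.13574001, 0.55816766, 0.23835512]), 'eef_rot': array([-2.91071931e-04,  1.19108287e-01,  9.92880843e-01, -8.72814968e-04]), 'wrist_force': array([-0.68682522,  0.60560357, -0.55072316]), 'torque': array([ 0.05116967,  0.0211847 , -0.02535115]), 'opening': 0.9960970122214641}
scene 46.65683533210496 282.6183619540424 212.1396758721574 [[0.986, 0.153, -0.072, 0.64], [0.168, -0.874, 0.455, -0.545], [0.007, -0.461, -0.888, 1.33], [0.0, 0.0, 0.0, 1.0]]
top 47.64471638430211 275.8719184756666 214.488870461529 [[-0.024, -0.982, 0.187, 0.352], [-0.999, 0.028, 0.02, 0.077], [-0.024, -0.187, -0.982, 1.251], [0.0, 0.0, 0.0, 1.0]]
wrist 65.46939181402351 282.77679239778627 207.15300856
[... 303 characters left out ...]
scene test_cup 0.89 [307.9 345.1] [ 0.666 -0.265  0.068]
scene nest 0.57 [337.6 140. ] [0.667 0.421 0.02 ]
scene reject_box 0.68 [293.5 169.4] [0.556 0.17  0.2  ]
scene flap_handle 0.93 [279.8 183.2] [0.523 0.136 0.173]
top failed_module 0.41 [332.6 257.4] [ 0.471 -0.043  0.009]
top leak_plug 0.55 [344.4 208.7] [ 0.596 -0.079  0.026]
top leak_plug 0.27 [251.4 238.5] [0.524 0.166 0.026]
top test_cup 0.61 [414.4 175.9] [ 0.668 -0.256  0.068]
top test_cup 0.29 [252.4 238.6] [0.518 0.161 0.068]
top nest 0.97 [152.5 192.4] [0.657 0.43  0.02 ]
top nest 0.51 [223.5 220.3] [0.576 0.24  0.02 ]
top reject_box 0.94 [221.5 219.6] [0.545 0.221 0.2  ]
top flap_handle 0.64 [254.6 235.2] [0.511 0.148 0.173]
```

View pics/scene0.png

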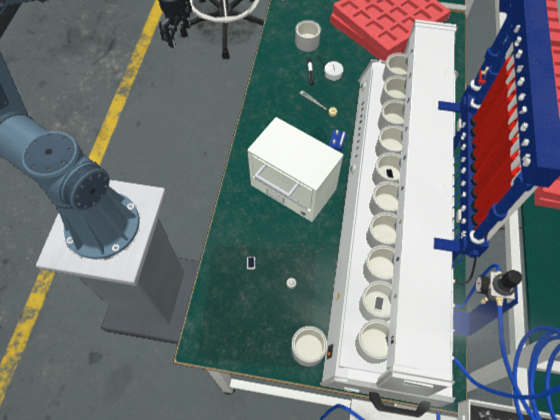

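View pics/top0.png

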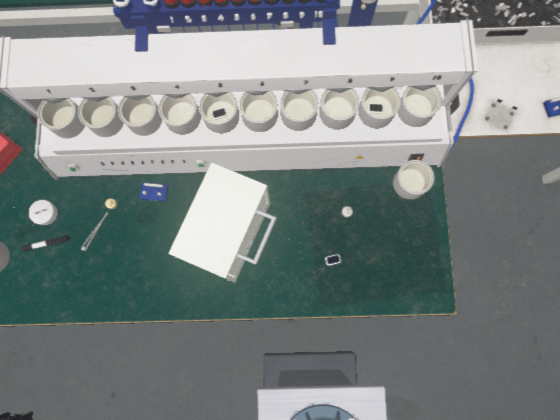

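The scene shows the box at about (295,168), with its handle near (275,185), the module at (250,263), the plug at (292,283) and the cup at (308,345). The top view shows the box's top face with corners near (214,165), (268,184), (230,277) and (171,256), the handle bar from (272,217) to (255,262), and the module at (333,260). Next I'll zoom in on the box.

Run:
```python
from h import *
a=cv2.imread('pics/top0.png')[155:285,160:360]; b=cv2.imread('pics/scene0.png')[110:300,235:360]
A=cv2.resize(a,None,fx=4,fy=4,interpolation=cv2.INTER_CUBIC); cv2.imwrite('pics/topz.png',A)
cv2.imwrite('pics/scenez.png',cv2.resize(b[:120],None,fx=5,fy=5,interpolation=cv2.INTER_CUBIC))
for p in [(214,165),(268,184),(229,277),(171,256)]: print(onz('top',*p,.2).round(4))
for p in [(272,217),(255,262)]: print(onz('top',*p,.173).round(4))
```

```text
[0.6729 0.2375 0.2   ]
[0.6241 0.114  0.2   ]
[0.4158 0.2042 0.2   ]
[0.4655 0.3334 0.2   ]
[0.5524 0.1074 0.173 ]
[0.4497 0.1482 0.173 ]
```

View pics/topz.png

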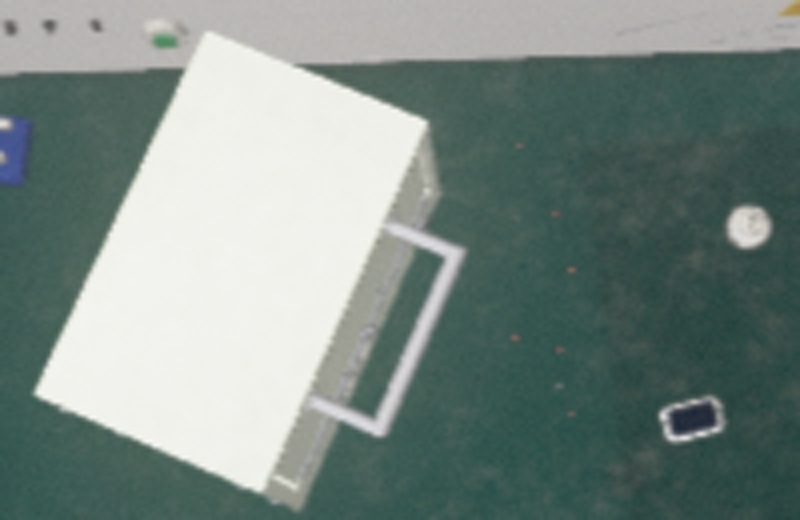

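View pics/scenez.png

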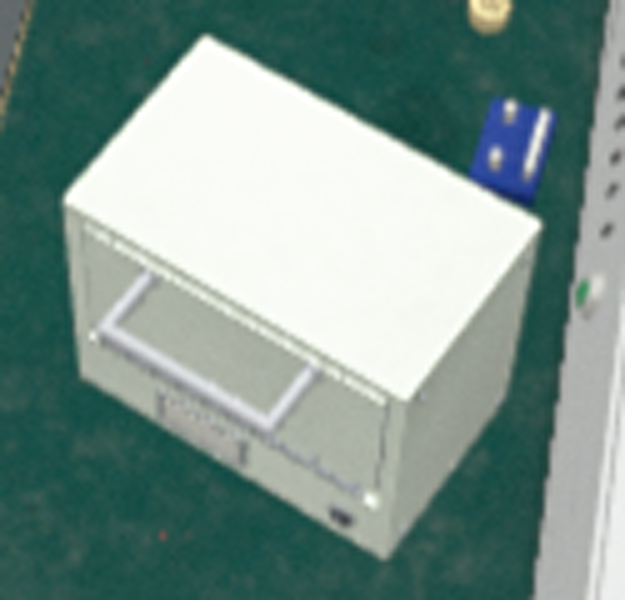

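Zoomed, the top face corners and the handle ends are clear in both views: top crop (207,31), (428,122), (265,492), (35,393), and scene crop (207,36), (541,225), (405,400), (66,203) with front bottom corners (388,558), (80,378). I'll fit the box pose to these.

Run:
```python
from h import *
from scipy.optimize import least_squares
def un(p,s,o): return (np.array(p,float)+.5)/s-.5+o
hx,hy,H=.07,.115,.2
mod=np.array([[hx,hy,H],[hx,-hy,H],[-hx,-hy,H],[-hx,hy,H],[-hx,-hy,0],[-hx,hy,0],[-.113,.055,.173],[-.113,-.055,.173]])
t=un([(207,31),(428,122),(265,492),(35,393)],4,[160,155])  # top: back-right,front-right(-y),front-left(+y),back-left
s=un([(207,36),(541,225),(405,400),(66,203),(388,558),(80,378),(108,330),(270,420)],5,[235,110])
th=un([(460,252),(380,430)],4,[160,155])
def f(p):
    c,sn=np.cos(p[2]),np.sin(p[2]); M=np.array([[c,-sn,0],[sn,c,0],[0,0,1]]); W=mod@M.T+[p[0],p[1],0]
    r1=proj('top',W[[1,2,3,0]])-t   # order: (x+,y-),(x-,y-),(x-,y+),(x+,y+)
    r2=proj('scene',W[[0,1,2,3,4,5,6,7]])-s
    r3=proj('top',W[[7,6]])-th
    return np.r_[r1.ravel(),r2.ravel(),r3.ravel()]
r=least_squares(f,[.545,.22,np.radians(66.6)],loss='soft_l1'); print(r.x,np.degrees(r.x[2])); print(f(r.x).reshape(-1,2).round(1).tolist())
# module corners, plug
m=spotter.outline_of('top','failed_module')[0]; print(m['score'],m['region'].sum())
ys,xs=np.nonzero(m['region']); P=np.array([onz('top',x,y,.007)[:2] for x,y in zip(xs,ys)]); print(P.mean(0), cv2.minAreaRect((P*1000).astype(np.float32)))
q=np.array([onz('top',*un(p,4,[160,155]),.009) for p in [(659,403),(713,395),(723,431),(671,441)]]);print(q.round(4).tolist(),q.mean(0))
print(onz('top',*un((748,227),4,[160,155]),.026))
```

```text
[0.54887712 0.22829835 1.14095388] 65.37184168545042
[[-0.2, -1.3], [0.2, -1.2], [-0.7, -0.2], [-0.2, -0.4], [-1.1, -0.3], [-0.2, -0.7], [-0.0, 0.0], [-1.4, -0.9], [-1.0, 1.4], [-0.5, 0.4], [-1.0, -0.1], [-0.7, 1.4], [-0.6, -0.4], [0.2, -1.0]]
0.45 110
[ 0.46661446 -0.04258678] ((466.88470458984375, -42.77906036376953), (21.40679168701172, 36.725704193115234), 12.500931739807129)
[[0.4771, -0.0224, 0.009], [0.4814, -0.0577, 0.009], [0.4578, -0.0631, 0.009], [0.4522, -0.0291, 0.009]] [ 0.4671409  -0.04308425  0.009     ]
[ 0.58907841 -0.0840117   0.026     ]
```

The box fit is good, with residuals around 1 px. Its centre is (0.549, 0.228) and its yaw is 65.4°. The next step is planning the approach above the handle.

```bash
cat >> h.py <<'E'
B=np.array([.549,.228,0]); YAW=np.radians(65.4)
BX=np.array([np.cos(YAW),np.sin(YAW),0]); BY=np.array([-np.sin(YAW),np.cos(YAW),0]); BZ=np.array([0,0,1.])
def w(x,y,z): return B+x*BX+y*BY+z*BZ
def tobox(p): p=np.array(p)-B; return np.array([p@BX,p@BY,p[2]])
def cur():
    o=monitor.get_obs(); q=o['eef_rot']; return o,R.from_quat([q[1],q[2],q[3],q[0]])
def tool(tilt,az=YAW):
    # tool down with y along azimuth az, then tilted so z leans toward +az by tilt (rad)
    h=np.array([np.cos(az),np.sin(az),0]); z=np.sin(tilt)*h-np.cos(tilt)*BZ; y=np.cos(tilt)*h+np.sin(tilt)*BZ
    return R.from_matrix(np.c_[np.cross(y,z),y,z])
def row(pos,rot):
    o,r=cur(); return ((r.inv().apply(np.array(pos)-o['eef_pos'])/.06).round(2).tolist(), (np.degrees((r.inv()*rot).as_rotvec())/8).round(2).tolist())
def handle(th): # handle bar centre in box coords (x,z)
    return -.068-.045*np.cos(th)-.103*np.sin(th), .07-.045*np.sin(th)+.103*np.cos(th)
E
python3 - <<'E'
from h import *
o,r=cur(); print(r.as_matrix().round(3).tolist())
for z in (.27,.162): print(row(w(-.113,0,z),tool(0)))
E
```

```text
[[-0.972, 0.237, -0.0], [0.237, 0.972, 0.0], [0.0, 0.0, -1.0]]
([-7.64, -5.58, -0.51], [0.0, -0.0, 1.36])
([-7.64, -5.58, 1.29], [0.0, -0.0, 1.36])
```

Call:
{"op": "move_arm", "data": {
  "motion": [
    [[-0.4, -0.3, -0.5], [0, 0, 0.2], 70],
    [[-1.2, -0.9, -0.5], [0, 0, 0.4], 50],
    [[-2, -1.5, -0.5], [0, 0, 0.6], 38],
    [[-2.8, -2.05, -0.5], [0, 0, 0.8], 38],
    [[-3.6, -2.6, -0.5], [0, 0, 1], 38],
    [[-4.4, -3.2, -0.5], [0, 0, 1.2], 38],
    [[-5.2, -3.8, -0.5], [0, 0, 1.36], 38],
    [[-6, -4.4, -0.5], [0, 0, 1.36], 38],
    [[-6.8, -5, -0.5], [0, 0, 1.36], 38],
    [[-7.64, -5.58, -0.5], [0, 0, 1.36], 38]
  ]
}}

```text
time_s: 2.05
eef_pos: [0.5033, 0.1233, 0.2696]
eef_rot: [0.0, 0.213, 0.977, 0.0]
wrist_force: [0.9, 0.5, 0.2]
opening: 0.378
```

Run:
```python
from h import *
c=viewer.calibration('wrist'); im=viewer.camera('wrist')
pts=np.array([w(-.113,.055,.173),w(-.113,-.055,.173),w(-.07,.115,.2),w(-.07,-.115,.2)])
for p in proj('wrist',pts,c): print(p.round(1)); cv2.circle(im,tuple(int(v) for v in p),4,(0,0,255),1)
cv2.imwrite('pics/wrist1.png',im)
print(row(w(-.113,0,.162),tool(0)))
```

```text
[284.5 131.8]
[284.2 275.2]
[361.4  25.3]
[341.  363.8]
([0.15, 0.08, 1.79], [-0.01, 0.04, -0.03])
```

View pics/wrist1.png

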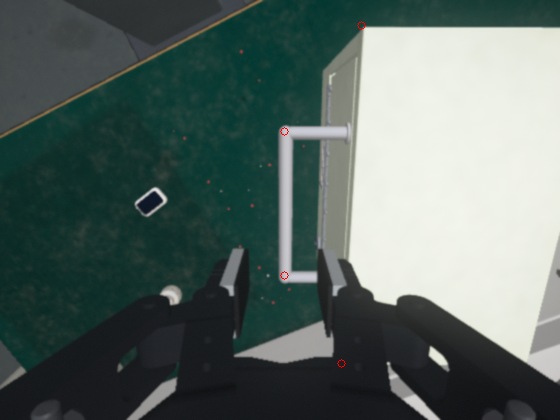

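The wrist view puts the projected handle ends, at (284,132) and (284,275), right on the bar, so the pose estimate holds. The module shows at (151,202). I'll lower and grip.

Call:
{"op": "move_arm", "data": {
  "motion": [
    [[0.1, 0.05, 0.4], [0, 0, 0], 38],
    [[0.15, 0.08, 0.9], [0, 0, 0], 38],
    [[0.15, 0.08, 1.4], [0, 0, 0], 38],
    [[0.15, 0.08, 1.79], [0, 0, 0], 38],
    [[0.15, 0.08, 1.79], [0, 0, 0], 38],
    [[0.15, 0.08, 1.79], [0, 0, 0], 0],
    [[0.15, 0.08, 1.79], [0, 0, 0], 0],
    [[0.15, 0.08, 1.79], [0, 0, 0], 0]
  ]
}}

```text
time_s: 3.1
eef_pos: [0.4948, 0.1293, 0.1634]
eef_rot: [-0.001, 0.213, 0.977, -0.004]
wrist_force: [-12.9, -18.4, 18.8]
opening: 0.093
```

Run:
```python
from h import *
o,r=cur(); print(tobox(o['eef_pos']),o['wrist_force'],o['opening'],o['time_s'])
h0=np.array(handle(0))
for th in (.04,.08,.14,.22,.3,.4,.5,.6,.7,.8,.9,.95,1.0):
    tilt=np.clip((th-.15)*1.0,0,.7); x,z=handle(th); t=tool(tilt); p=w(x,0,z)+t.apply([0,0,.011])
    print(th,*row(p,t))
```

```text
[-0.11231424  0.00814085  0.16341218] [-12.91574383 -18.41260111  18.75807343] 0.09284039661245345 3.1
0.04 [-0.14, -0.08, 0.06] [-0.06, 0.0, 0.01]
0.08 [-0.14, -0.15, 0.09] [-0.06, 0.0, 0.01]
0.14 [-0.14, -0.24, 0.15] [-0.06, 0.0, 0.01]
0.22 [-0.14, -0.35, 0.23] [-0.56, 0.0, 0.01]
0.3 [-0.14, -0.46, 0.32] [-1.14, 0.0, 0.01]
0.4 [-0.14, -0.57, 0.45] [-1.85, 0.0, 0.01]
0.5 [-0.13, -0.67, 0.59] [-2.57, 0.0, 0.01]
0.6 [-0.13, -0.76, 0.74] [-3.29, 0.0, 0.01]
0.7 [-0.13, -0.84, 0.89] [-4.0, -0.0, 0.01]
0.8 [-0.13, -0.9, 1.05] [-4.72, -0.0, 0.01]
0.9 [-0.13, -0.94, 1.23] [-5.08, -0.0, 0.01]
0.95 [-0.13, -0.96, 1.32] [-5.08, -0.0, 0.01]
1.0 [-0.13, -0.98, 1.41] [-5.08, -0.0, 0.01]
```

Call:
{"op": "move_arm", "data": {
  "motion": [
    [[0, -0.1, 0.0], [0, 0, 0], 0],
    [[0, -0.17, 0.03], [0, 0, 0], 0],
    [[0, -0.25, 0.06], [0, 0, 0], 0],
    [[0, -0.33, 0.11], [0, 0, 0], 0],
    [[0, -0.43, 0.19], [-0.5, 0, 0], 0],
    [[0, -0.53, 0.28], [-1.1, 0, 0], 0],
    [[0, -0.59, 0.34], [-1.5, 0, 0], 0],
    [[0, -0.64, 0.41], [-1.85, 0, 0], 0],
    [[0, -0.74, 0.55], [-2.5, 0, 0], 0],
    [[0, -0.74, 0.55], [-2.5, 0, 0], 0]
  ]
}}

```text
time_s: 4.35
eef_pos: [0.4769, 0.0904, 0.128]
eef_rot: [0.037, 0.211, 0.962, 0.169]
wrist_force: [-0.6, -5.2, 2.2]
opening: 0.094
```

Run:
```python
from h import *
o,r=cur(); g=o['eef_pos']-r.apply([0,0,.011]); b=tobox(g); print(b,o['wrist_force']@BX,o['wrist_force'][2],o['opening'],handle(.5))
rel=b[[0,2]]-[-.068,.07]; print('radius',np.hypot(*rel),'theta',np.arctan2(rel[1],-rel[0]), np.arctan2(103,45)-np.arctan2(rel[1],-rel[0]))
z=r.as_matrix()[:,2]; print('tilt',np.arcsin(z@BX),z@BY)
```

```text
[-0.15891621  0.0083095   0.1383367 ] -4.942448941805348 2.1822570432950696 0.09398916580760006 (np.float64(-0.15687204576129968), np.float64(0.13881685463751925))
radius 0.11373505360200639 theta 0.644552970947898 0.5143423385560278
tilt 0.3475929665520246 -0.0002736354912819261
```

Run:
```python
from h import *
def P(th,tilt):
    x,z=handle(th); t=tool(tilt); return w(x,0,z)+t.apply([0,0,.011]),t
p0,t0=P(.5,.35)
for th in (.6,.7,.8,.87,.93,.97,1.0):
    p,t=P(th,min(th-.15,.7)); print(th,(t0.inv().apply(p-p0)/.06).round(2),(np.degrees((t0.inv()*t).as_rotvec())/8).round(2))
```

```text
0.6 [-0.   -0.13  0.11] [-0.72  0.    0.  ]
0.7 [ 0.   -0.26  0.23] [-1.43 -0.    0.  ]
0.8 [-0.   -0.37  0.36] [-2.15  0.    0.  ]
0.87 [ 0.   -0.44  0.46] [-2.51 -0.   -0.  ]
0.93 [ 0.   -0.51  0.55] [-2.51 -0.   -0.  ]
0.97 [ 0.   -0.55  0.61] [-2.51 -0.   -0.  ]
1.0 [ 0.   -0.57  0.66] [-2.51 -0.   -0.  ]
```

Call:
{"op": "move_arm", "data": {
  "motion": [
    [[0, -0.13, 0.11], [-0.7, 0, 0], 0],
    [[0, -0.26, 0.23], [-1.4, 0, 0], 0],
    [[0, -0.37, 0.36], [-2.1, 0, 0], 0],
    [[0, -0.44, 0.46], [-2.5, 0, 0], 0],
    [[0, -0.51, 0.55], [-2.5, 0, 0], 0],
    [[0, -0.55, 0.61], [-2.5, 0, 0], 0],
    [[0, -0.57, 0.66], [-2.5, 0, 0], 0],
    [[0, -0.57, 0.66], [-2.5, 0, 0], 0],
    [[0, -0.57, 0.66], [-2.5, 0, 0], 0]
  ]
}}

```text
time_s: 5.48
eef_pos: [0.4722, 0.0761, 0.084]
eef_rot: [0.075, 0.199, 0.917, 0.337]
wrist_force: [-6.5, -4.2, 34.4]
opening: 0.093
```

Run:
```python
from h import *
o,r=cur(); g=o['eef_pos']-r.apply([0,0,.011]); b=tobox(g); print(b,o['wrist_force']@BX,o['wrist_force'][2],o['opening'])
rel=b[[0,2]]-[-.068,.07]; print('theta', np.arctan2(103,45)-np.arctan2(rel[1],-rel[0]))
print('module target row for ref',tobox(o['eef_pos']))
```

```text
[-0.17722835  0.00657224  0.09238819] -6.553014696874907 34.44025612819982 0.09347403739331372
theta 0.9567285357803903
module target row for ref [-0.17010299  0.00655763  0.08400791]
```

Call:
{"op": "move_arm", "data": {
  "motion": [
    [[0, 0.03, -0.05], [0, 0, 0], 30],
    [[0, 0.03, -0.05], [0, 0, 0], 30],
    [[0, 0.03, -0.05], [0, 0, 0], 30],
    [[0, 0.03, -0.3], [0, 0, 0], 30],
    [[0, 0.0, -0.7], [0, 0, 0], 30],
    [[0, 0, -1.2], [0, 0, 0], 30],
    [[0, 0, -1.8], [0, 0, 0], 30],
    [[0, 0, -2.4], [1, 0, 0], 50],
    [[0, 0, -2.8], [2, 0, 0], 60],
    [[0, 0, -2.8], [2, 0, 0], 60]
  ]
}}

```text
time_s: 6.72
eef_pos: [0.4261, -0.0234, 0.2116]
eef_rot: [0.047, 0.207, 0.956, 0.201]
wrist_force: [0.3, 0.1, -0.6]
opening: 0.6
```

Run:
```python
from h import *
o,r=cur(); print(o['eef_pos'],tobox(o['eef_pos']))
im=viewer.camera('scene'); a=cv2.resize(im[110:320,220:360],None,fx=3,fy=3,interpolation=cv2.INTER_CUBIC); 
c=viewer.calibration('wrist'); b=viewer.camera('wrist')
cv2.imwrite('pics/s2.png',cv2.hconcat([a[:600,:],cv2.resize(b,None,fx=.66,fy=.66) if 0 else np.zeros((600,1,3),np.uint8)])); cv2.imwrite('pics/w2.png',b)
for n in ('top','wrist'):
    if n=='top': viewer.camera('top')
    for q in spotter.outline_of(n,'failed_module')[:1]:
        ys,xs=np.nonzero(q['region']); C=c if n=='wrist' else None
        P=np.array([onz(n,x,y,.007,C)[:2] for x,y in zip(xs,ys)]); print(n,q['score'],len(xs),np.c_[xs,ys].mean(0),P.mean(0), cv2.minAreaRect((P*1000).astype(np.float32)))
```

```text
[ 0.42613745 -0.023407    0.21155753] [-0.27973364  0.00705516  0.21155753]
wrist 0.87 812 [199.87315271 230.78940887] [ 0.46782725 -0.04554203] ((468.010009765625, -45.72780227661133), (24.66227912902832, 38.40222930908203), 11.859275817871094)
```

View pics/s2.png

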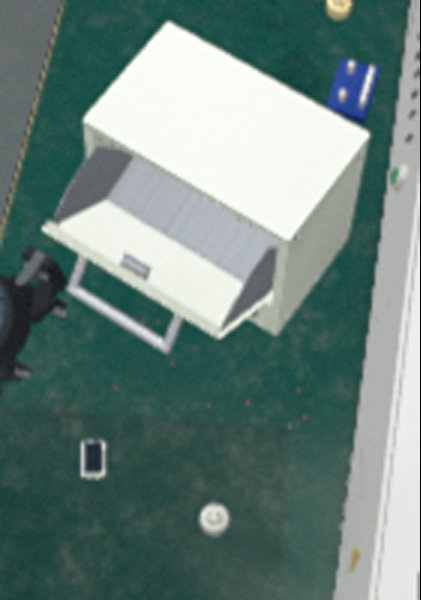

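The flap is fully down; the scene crop shows the open scoop with the panel leaning out and nothing disturbed. The module is at (0.468, -0.0455) with its short side at azimuth about 12°, and the measured 24.7 x 38.4 matches the given size.

Run:
```python
from h import *
print(row([.468,-.0455,.11],tool(0,np.radians(12)))); o,r=cur(); print(o['time_s'],o['dq'].round(3))
```

```text
([-0.84, -0.71, 1.46], [2.78, -1.43, 6.57])
6.975 [-0.     0.006 -0.002 -0.005 -0.001  0.004]
```

Call:
{"op": "move_arm", "data": {
  "motion": [
    [[-0.1, -0.1, 0.2], [0.4, -0.2, 0.94], 55],
    [[-0.2, -0.2, 0.4], [0.8, -0.41, 1.88], 50],
    [[-0.36, -0.3, 0.6], [1.2, -0.61, 2.8], 45],
    [[-0.5, -0.4, 0.8], [1.6, -0.82, 3.75], 45],
    [[-0.6, -0.5, 1.0], [2, -1.02, 4.7], 45],
    [[-0.7, -0.6, 1.2], [2.4, -1.22, 5.63], 45],
    [[-0.84, -0.71, 1.46], [2.78, -1.43, 6.57], 45],
    [[-0.84, -0.71, 1.46], [2.78, -1.43, 6.57], 45],
    [[-0.84, -0.71, 1.46], [2.78, -1.43, 6.57], 45]
  ]
}}

```text
time_s: 8.1
eef_pos: [0.4686, -0.0462, 0.1107]
eef_rot: [0.001, 0.628, 0.778, -0.0]
wrist_force: [0.2, 0.2, 0.3]
opening: 0.451
```

Run:
```python
from h import *
c=viewer.calibration('wrist'); b=viewer.camera('wrist'); cv2.imwrite('pics/w3.png',b)
print(row([.468,-.0455,.006],tool(0,np.radians(12)))); o,r=cur(); print(o['eef_pos'])
for q in spotter.outline_of('wrist','failed_module')[:2]:
    ys,xs=np.nonzero(q['region'])
    P=np.array([onz('wrist',x,y,.007,c)[:2] for x,y in zip(xs,ys)]); print(q['score'],len(xs),xs.min(),xs.max(),ys.min(),ys.max(),P.mean(0), cv2.minAreaRect((P*1000).astype(np.float32)))
```

```text
([0.02, -0.01, 1.75], [0.01, 0.02, 0.01])
[ 0.4688118  -0.04638062  0.11114754]
0.64 1445 267 297 181 231 [ 0.46817868 -0.04432008] ((468.4918518066406, -44.822174072265625), (23.165761947631836, 39.49104690551758), 11.39191722869873)
```

View pics/w3.png

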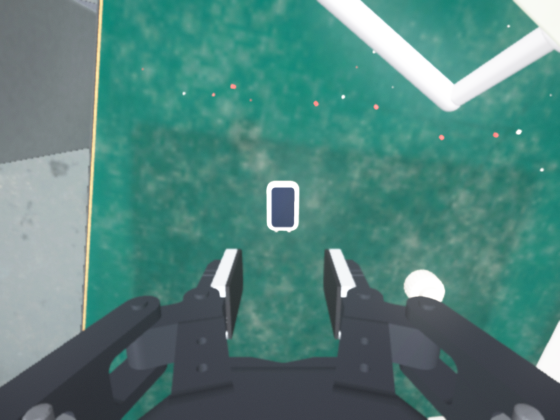

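The module sits centred and square between the fingers at (283,206), and the plug is clear on the right at (424,288). I'll descend and grip.

Call:
{"op": "move_arm", "data": {
  "motion": [
    [[0.02, -0.01, 0.4], [0, 0, 0], 45],
    [[0.02, -0.01, 0.8], [0, 0, 0], 45],
    [[0.02, -0.01, 1.2], [0, 0, 0], 45],
    [[0.02, -0.01, 1.55], [0, 0, 0], 45],
    [[0.02, -0.01, 1.72], [0, 0, 0], 45],
    [[0.02, -0.01, 1.72], [0, 0, 0], 45]
  ]
}}

```text
time_s: 8.95
eef_pos: [0.4685, -0.0458, 0.0081]
eef_rot: [0.002, 0.629, 0.777, -0.001]
wrist_force: [0.2, 0.2, -0.0]
opening: 0.451
```

Call:
{"op": "move_arm", "data": {
  "motion": [
    [[0, 0, 0], [0, 0, 0], 20],
    [[0, 0, 0], [0, 0, 0], 0],
    [[0, 0, 0], [0, 0, 0], 0],
    [[0, 0, 0], [0, 0, 0], 0]
  ]
}}

```text
time_s: 9.45
eef_pos: [0.4697, -0.046, 0.0093]
eef_rot: [0.003, 0.629, 0.777, -0.0]
wrist_force: [-0.5, 1.0, 6.1]
opening: 0.251
```

```bash
cat >> h.py <<'E'
def toolp(t):
    z=np.sin(t)*BX-np.cos(t)*BZ; y=-BY; return R.from_matrix(np.c_[np.cross(y,z),y,z])
E
python3 - <<'E'
from h import *
t=toolp(.2)
print(row([.4686,-.046,.2],tool(0,np.radians(12))))
for z in (.2,.16,.126): print(z,row(w(-.12,.045,z)-.009*t.as_matrix()[:,2],t))
E
```

```text
([-0.01, -0.01, -3.18], [0.02, 0.04, 0.0])
0.2 ([2.99, 0.44, -3.34], [-0.42, 1.41, 4.57])
0.16 ([3.0, 0.44, -2.67], [-0.42, 1.41, 4.57])
0.126 ([3.0, 0.44, -2.11], [-0.42, 1.41, 4.57])
```

Call:
{"op": "move_arm", "data": {
  "motion": [
    [[0, 0, -0.3], [0, 0, 0], 0],
    [[0, 0, -0.8], [0, 0, 0], 0],
    [[0, 0, -1.5], [0, 0, 0], 0],
    [[0, 0, -2.3], [0, 0, 0], 0],
    [[0, 0, -3.1], [0, 0, 0], 0],
    [[0, 0, -3.6], [0, 0, 0], 0],
    [[0, 0, -3.6], [0, 0, 0], 0]
  ]
}}

```text
time_s: 10.32
eef_pos: [0.47, -0.0454, 0.2273]
eef_rot: [0.005, 0.629, 0.777, 0.001]
wrist_force: [0.9, 0.7, -1.3]
opening: 0.248
```

Call:
{"op": "move_arm", "data": {
  "motion": [
    [[0.5, 0.07, 0], [-0.07, 0.23, 0.76], 0],
    [[1.0, 0.15, 0], [-0.14, 0.47, 1.52], 0],
    [[1.5, 0.22, 0], [-0.21, 0.7, 2.28], 0],
    [[2.0, 0.29, 0], [-0.28, 0.94, 3.05], 0],
    [[2.5, 0.37, 0], [-0.35, 1.17, 3.8], 0],
    [[3.0, 0.44, 0.05], [-0.42, 1.41, 4.57], 0],
    [[3.0, 0.44, 0.1], [-0.42, 1.41, 4.57], 0],
    [[3.0, 0.44, 0.1], [-0.42, 1.41, 4.57], 0]
  ]
}}

```text
time_s: 11.32
eef_pos: [0.4561, 0.1362, 0.2164]
eef_rot: [-0.055, 0.837, 0.538, 0.082]
wrist_force: [-0.8, -0.5, 0.7]
opening: 0.25
```

Run:
```python
from h import *
im=viewer.camera('scene'); cv2.imwrite('pics/s4.png',cv2.resize(im[80:320,180:380],None,fx=2.5,fy=2.5,interpolation=cv2.INTER_CUBIC))
t=toolp(.2); o,r=cur(); print(tobox(o['eef_pos']),o['opening'])
for z in (.16,.135,.126,.12): print(z,row(w(-.12,.045,z)-.009*t.as_matrix()[:,2],t))
```

```text
[-0.1221622   0.04581433  0.21683056] 0.24814567386007255
0.16 ([-0.15, 0.02, 0.79], [-0.02, 0.01, -0.0])
0.135 ([-0.23, 0.02, 1.19], [-0.02, 0.01, -0.0])
0.126 ([-0.26, 0.02, 1.34], [-0.02, 0.01, -0.0])
0.12 ([-0.28, 0.02, 1.44], [-0.02, 0.01, -0.0])
```

View pics/s4.png

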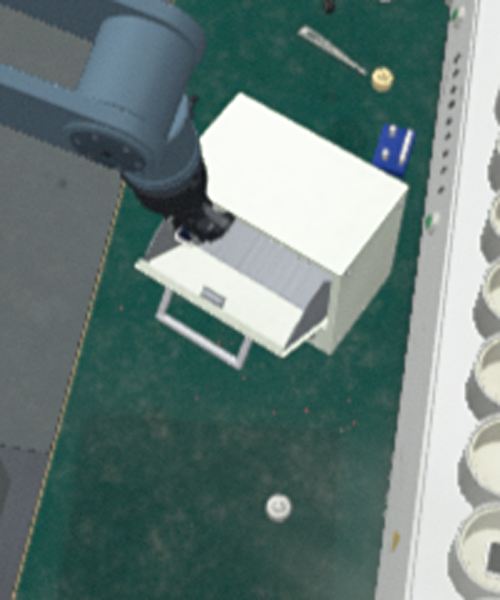

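The module is held above the scoop: it is gone from the bench, and the gripper is at about (200,215), over the left part of the open flap. Time to lower it gently.

Call:
{"op": "move_arm", "data": {
  "motion": [
    [[-0.05, 0.02, 0.25], [0, 0, 0], 0],
    [[-0.1, 0.02, 0.5], [0, 0, 0], 0],
    [[-0.15, 0.02, 0.79], [0, 0, 0], 0],
    [[-0.19, 0.02, 1.0], [0, 0, 0], 0],
    [[-0.23, 0.02, 1.19], [0, 0, 0], 0],
    [[-0.25, 0.02, 1.29], [0, 0, 0], 0],
    [[-0.26, 0.02, 1.34], [0, 0, 0], 0],
    [[-0.26, 0.02, 1.34], [0, 0, 0], 0]
  ]
}}

```text
time_s: 12.38
eef_pos: [0.458, 0.1368, 0.1357]
eef_rot: [-0.055, 0.838, 0.537, 0.083]
wrist_force: [-0.1, -0.8, -0.5]
opening: 0.248
```

Call:
{"op": "move_arm", "data": {
  "motion": [
    [[-0.01, 0, 0.05], [0, 0, 0], 0],
    [[-0.02, 0, 0.1], [0, 0, 0], 0],
    [[-0.02, 0, 0.1], [0, 0, 0], 0]
  ]
}}

```text
time_s: 12.75
eef_pos: [0.4595, 0.1375, 0.1312]
eef_rot: [-0.054, 0.837, 0.537, 0.085]
wrist_force: [0.0, 3.3, 8.2]
opening: 0.249
```

The module has touched the panel at about 8 N. I'll open the fingers and retreat.

Call:
{"op": "move_arm", "data": {
  "motion": [
    [[0, 0, -0.03], [0, 0, 0], 32],
    [[0, 0, -0.03], [0, 0, 0], 40],
    [[0, 0, -0.05], [0, 0, 0], 45],
    [[0.05, 0, -0.25], [0, 0, 0], 45],
    [[0.15, 0, -0.7], [0, 0, 0], 45],
    [[0.25, 0, -1.2], [0, 0, 0], 45],
    [[0.4, 0, -1.8], [0, 0, 0], 45],
    [[0.5, 0, -2.4], [0, 0, 0], 45],
    [[0.5, 0, -2.4], [0, 0, 0], 45]
  ]
}}

```text
time_s: 13.88
eef_pos: [0.4604, 0.1373, 0.2807]
eef_rot: [-0.053, 0.837, 0.537, 0.086]
wrist_force: [1.1, -0.1, -0.8]
opening: 0.453
```

Run:
```python
from h import *
b=viewer.camera('wrist'); im=viewer.camera('scene')
a=cv2.resize(im[140:260,220:340],None,fx=3.5,fy=3.5,interpolation=cv2.INTER_CUBIC)
cv2.imwrite('pics/c5.png',cv2.hconcat([a,b[:,100:460]])); 
for n in('wrist','scene'):
  for q in spotter.search_frame(n,'failed_module')[:2]: print(n,q['score'],np.array(q['centre'])*[560,420])
o,r=cur(); print(tobox(o['eef_pos']),o['opening'],o['time_s'])
```

```text
wrist 0.68 [278.6   186.816]
scene 0.64 [267.68  183.792]
[-0.12031298  0.04527322  0.275459  ] 0.45284731617314244 14.075
```

View pics/c5.png

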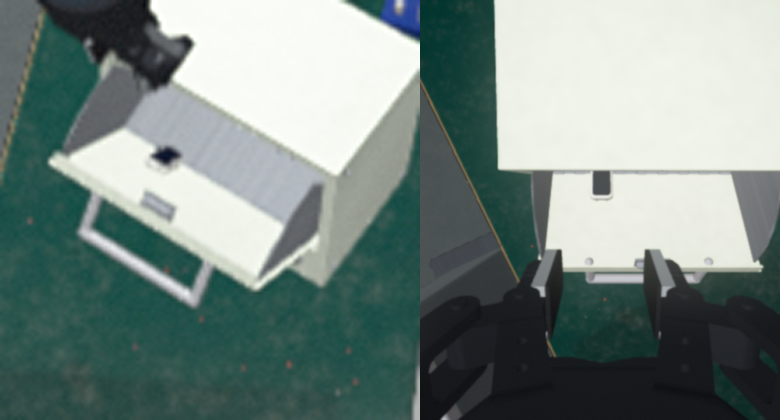

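The module is lying in the bottom of the V, in the left half, and the gripper is clear: scene crop (165,157), wrist crop (601,184). Now to regrasp the handle.

Run:
```python
from h import *
t=tool(.7); x,z=handle(.95); zt=t.as_matrix()[:,2]
print(row(w(x,0,z)+zt*(.011-.15),t)); print(cur()[0]['dq'].round(3))
p0=w(x,0,z)
for th in (.95,.85,.75,.65,.55,.45,.35,.25,.18,.12,.08,.04,0,-.04,-.08):
    tl=np.clip(th-.2,0,.7); T=tool(tl); a,b=handle(th); p=w(a,0,b)+T.apply([0,0,.011])
    q=tool(.7); print(th,(q.inv().apply(p-(p0+.011*zt))/.06).round(2),(np.degrees((q.inv()*T).as_rotvec())/8).round(2))
```

```text
([-2.65, 0.76, 0.75], [-2.83, 2.79, -11.01])
[-0.002  0.007  0.004  0.    -0.001 -0.001]
0.95 [0. 0. 0.] [0. 0. 0.]
0.85 [-0.    0.14 -0.11] [0.36 0.   0.  ]
0.75 [ 0.    0.29 -0.2 ] [1.07 0.   0.  ]
0.65 [-0.    0.44 -0.28] [1.79 0.   0.  ]
0.55 [-0.    0.6  -0.34] [2.51 0.   0.  ]
0.45 [-0.    0.77 -0.39] [3.22 0.   0.  ]
0.35 [-0.    0.94 -0.42] [3.94 0.   0.  ]
0.25 [-0.    1.11 -0.43] [4.66 0.   0.  ]
0.18 [-0.    1.24 -0.43] [5.01 0.   0.  ]
0.12 [-0.    1.35 -0.41] [5.01 0.   0.  ]
0.08 [-0.    1.42 -0.4 ] [5.01 0.   0.  ]
0.04 [-0.    1.49 -0.38] [5.01 0.   0.  ]
0 [-0.    1.57 -0.36] [5.01 0.   0.  ]
-0.04 [-0.    1.64 -0.34] [5.01 0.   0.  ]
-0.08 [-0.    1.71 -0.31] [5.01 0.   0.  ]
```

Call:
{"op": "move_arm", "data": {
  "motion": [
    [[-0.5, 0.1, 0], [-0.28, 0.28, -1.1], 38],
    [[-1.1, 0.3, 0], [-0.57, 0.56, -2.2], 30],
    [[-1.7, 0.5, 0.1], [-0.85, 0.84, -3.3], 30],
    [[-2.2, 0.7, 0.2], [-1.13, 1.12, -4.4], 30],
    [[-2.65, 0.76, 0.3], [-1.42, 1.4, -5.5], 30],
    [[-2.65, 0.76, 0.45], [-1.7, 1.67, -6.6], 30],
    [[-2.65, 0.76, 0.6], [-1.98, 1.95, -7.7], 30],
    [[-2.65, 0.76, 0.75], [-2.26, 2.23, -8.8], 30],
    [[-2.65, 0.76, 0.75], [-2.55, 2.51, -9.9], 30],
    [[-2.65, 0.76, 0.75], [-2.83, 2.79, -11.01], 30]
  ]
}}

```text
time_s: 15.32
eef_pos: [0.4378, -0.0145, 0.1997]
eef_rot: [0.073, 0.198, 0.918, 0.336]
wrist_force: [-0.3, -0.5, -0.1]
opening: 0.301
```

Call:
{"op": "move_arm", "data": {
  "motion": [
    [[0, 0, 0], [0, 0, 0], 30],
    [[0, 0, 0], [0, 0, 0], 30]
  ]
}}

```text
time_s: 15.58
eef_pos: [0.4382, -0.0147, 0.2003]
eef_rot: [0.073, 0.202, 0.918, 0.335]
wrist_force: [0.2, 0.5, 0.5]
opening: 0.302
```

Run:
```python
from h import *
t=tool(.7); x,z=handle(.95); zt=t.as_matrix()[:,2]; c=viewer.calibration('wrist'); im=viewer.camera('wrist')
o,r=cur(); print(tobox(o['eef_pos']),row(w(x,0,z)+zt*.011,t),o['opening'])
for p in proj('wrist',np.array([w(x,.055,z),w(x,-.055,z)]),c): print(p); cv2.circle(im,tuple(int(v) for v in p),4,(0,0,255),1)
cv2.imwrite('pics/w6.png',im)
```

```text
[-0.26669826 -0.00035197  0.2005154 ] ([0.01, -0.02, 2.5], [-0.0, 0.01, -0.01]) 0.3019196977561654
[280.74535571 131.17959308]
[281.27165722 254.89323482]
```

View pics/w6.png

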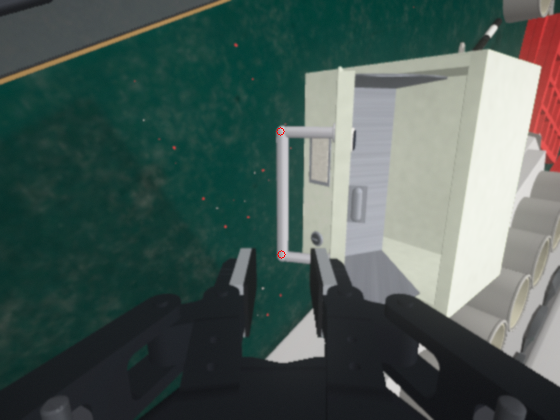

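The bar lies on the prediction, at (281,131) to (281,255), midway between the fingers. I'll advance and grip.

Call:
{"op": "move_arm", "data": {
  "motion": [
    [[0, 0, 0.5], [0, 0, 0], 30],
    [[0, 0, 1.1], [0, 0, 0], 30],
    [[0, 0, 1.7], [0, 0, 0], 30],
    [[0, 0, 2.2], [0, 0, 0], 30],
    [[0, 0, 2.48], [0, 0, 0], 30],
    [[0, 0, 2.48], [0, 0, 0], 30],
    [[0, 0, 2.48], [0, 0, 0], 0],
    [[0, 0, 2.48], [0, 0, 0], 0],
    [[0, 0, 2.48], [0, 0, 0], 0]
  ]
}}

```text
time_s: 16.75
eef_pos: [0.479, 0.0711, 0.0875]
eef_rot: [0.075, 0.2, 0.918, 0.334]
wrist_force: [-3.6, -4.9, 2.5]
opening: 0.093
```

Gripped. Now I'll close along the arc.

Call:
{"op": "move_arm", "data": {
  "motion": [
    [[0, 0.14, -0.11], [0.36, 0, 0], 0],
    [[0, 0.29, -0.2], [1.07, 0, 0], 0],
    [[0, 0.44, -0.28], [1.79, 0, 0], 0],
    [[0, 0.6, -0.34], [2.5, 0, 0], 0],
    [[0, 0.77, -0.39], [3.2, 0, 0], 0],
    [[0, 0.94, -0.42], [3.9, 0, 0], 0],
    [[0, 1.11, -0.43], [4.6, 0, 0], 0],
    [[0, 1.24, -0.43], [5, 0, 0], 0],
    [[0, 1.35, -0.41], [5, 0, 0], 0],
    [[0, 1.35, -0.41], [5, 0, 0], 0]
  ]
}}

```text
time_s: 18.0
eef_pos: [0.4987, 0.1141, 0.1589]
eef_rot: [0.002, 0.213, 0.977, 0.001]
wrist_force: [2.4, -0.3, 2.9]
opening: 0.092
```

```bash
cat > th.py <<'E'
from h import *
o,r=cur(); g=o['eef_pos']-r.apply([0,0,.011]); b=tobox(g); print(b,o['wrist_force']@BX,o['wrist_force'][2],o['opening'])
rel=b[[0,2]]-[-.068,.07]; print('theta', np.arctan2(103,45)-np.arctan2(rel[1],-rel[0]))
z=r.as_matrix()[:,2]; print('tilt',np.arcsin(z@BX))
E
python3 th.py
```

```text
[-0.12452231 -0.00166944  0.16993716] 0.7574659898398073 2.8512680643300365 0.09195844475249074
theta 0.10282396494163715
tilt 0.003169707031531142
```

Call:
{"op": "move_arm", "data": {
  "motion": [
    [[0, 0.07, -0.03], [0, 0, 0], 0],
    [[0, 0.14, -0.06], [0, 0, 0], 0],
    [[0, 0.21, -0.09], [0, 0, 0], 0],
    [[0, 0.27, -0.11], [0, 0, 0], 0],
    [[0, 0.33, -0.12], [0, 0, 0], 0],
    [[0, 0.33, -0.12], [0, 0, 0], 0],
    [[0, 0.33, -0.12], [0, 0, 0], 0]
  ]
}}

```text
time_s: 18.88
eef_pos: [0.5039, 0.1253, 0.1655]
eef_rot: [-0.001, 0.214, 0.977, -0.006]
wrist_force: [-10.9, -29.9, 12.0]
opening: 0.092
```

```bash
python3 th.py
```

```text
[-0.1119878  -0.00172969  0.17647036] -31.687318373426525 11.963942894236176 0.0923306317527546
theta -0.02011352894720475
tilt -0.011215367454817975
```

The handle is back at its starting position and solid under a 32 N push. I'll release and withdraw straight up.

Call:
{"op": "move_arm", "data": {
  "motion": [
    [[0, 0, 0.05], [0, 0, 0], 15],
    [[0, -0.06, 0.05], [0, 0, 0], 36],
    [[0, -0.12, 0.05], [0, 0, 0], 36],
    [[0, -0.12, 0.0], [0, 0, 0], 36],
    [[0, -0.12, -0.4], [0, 0, 0], 36],
    [[0, -0.12, -1], [0, 0, 0], 36],
    [[0, -0.12, -1.7], [0, 0, 0], 36],
    [[0, -0.6, -2.3], [0, 0, 0], 36],
    [[0, -1.2, -2.3], [0, 0, 0], 36],
    [[0, -1.2, -2.3], [0, 0, 0], 36]
  ]
}}

```text
time_s: 20.12
eef_pos: [0.4753, 0.0656, 0.3037]
eef_rot: [0.002, 0.214, 0.977, 0.001]
wrist_force: [0.2, 0.3, -0.8]
opening: 0.356
```

Run:
```python
from h import *
c=viewer.calibration('wrist'); im=viewer.camera('wrist'); top=viewer.camera('top'); sc=viewer.camera('scene')
a=cv2.resize(top[150:290,160:300],(420,420),interpolation=cv2.INTER_CUBIC)
for n,k,C in (('wrist',im,c),('top',top,None)):
    for th in (0,.1):
        x,z=handle(th); print(n,th,proj(n,np.array([w(x,.055,z),w(x,-.055,z)]),C).round(1).tolist())
for k,z in (('failed_module',.009),('leak_plug',.026),('test_cup',.068),('nest',.02)):
    for r in spotter.search_frame('top',k)[:1]:
        p=np.array(r['centre'])*[560,420]; print(k,round(r['score'],2),onz('top',*p,z).round(3))
cv2.imwrite('pics/c7.png',cv2.hconcat([a,im[:,180:560]])); print(monitor.get_obs()['time_s'])
```

```text
wrist 0 [[364.4, 130.9], [356.0, 258.0]]
wrist 0.1 [[350.5, 130.6], [343.7, 255.6]]
top 0 [[255.0, 261.0], [274.2, 217.1]]
top 0.1 [[259.2, 263.0], [278.2, 219.2]]
leak_plug 0.46 [ 0.596 -0.079  0.026]
test_cup 0.84 [ 0.663 -0.256  0.068]
nest 0.7 [0.663 0.43  0.02 ]
20.475
```

View pics/c7.png

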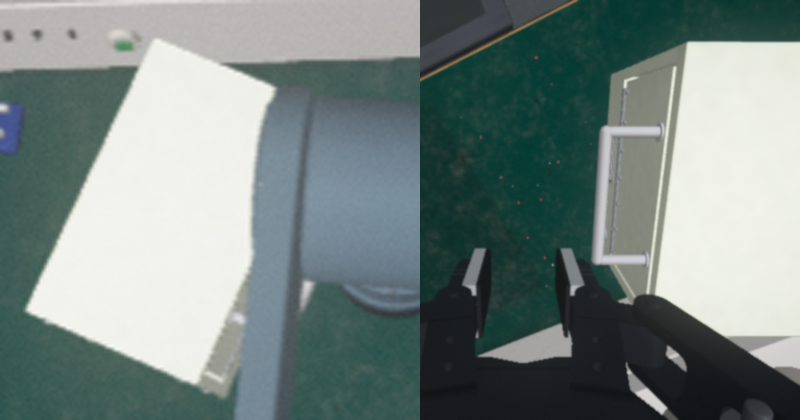

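The flap is home: the wrist view puts the bar's ends at (365,131) and (358,260), against (364,131) and (356,258) predicted for shut and (350,131) for ajar. The bystanders are where they were. I'll hand in.

```bash
python3 -c "
from bench import workorder
print(workorder.hand_in())"
```

```text
the job is handed in; nothing more can be done
None
```

I pulled the flap down to its stop, lowered the module into the open scoop, pushed the flap home on its catch and handed the job in at about 20.5 s.

- **Flap down:** the arm's pose gave a flap angle of about 0.95 rad, pressing against the stop.
- **Module placed:** I lowered it until it touched the panel at about 8 N, then released it. The next picture showed it lying in the bottom of the V.
- **Flap shut:** the handle was back at its starting position and held solid against a push of about 32 N. After I let go, the wrist picture matched the shut position to about 2 px; ajar would have been about 14 px off.
- **Bystanders:** the leak plug, test cup and nest were found within about 7 mm of where they started, which is about the networks' own error.
- **Not seen directly:** I could not look inside the shut box. I take the module to be in it because it was in the scoop before closing and the network no longer finds it in the top view (the arm hid part of that view). The gripper was clear of everything at hand-in.

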